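# Rake loose rods into a grooved tray

## Task

Four steel rods lie askew across the ridges of the wooden grooved tray. Take the comb-like wooden rake and draw it through the tray until every rod has dropped fully into a groove, moving the rods only with the rake and never with the fingers or arm; then stand the rake upright on its plywood board again and let go. Leave the other things on the bench where they are.

Things in the scene. Friction and masses are not known exactly. Their poses are not given: they have to be found in the camera images.
- tray: open wooden tray fixed to the worktop, 160 (x) x 221 (y) x 41 mm (z). Origin: centre of its underside, on the worktop; z up. Side walls (along y) 10 mm thick, end walls (along x) 8 mm, all rims 41 mm above the worktop; inside 140 x 205 mm. Eight straight grooves run along its x, side by side from its -y end; at its +y end is a flat landing.
- tray_grooves (a point): middle of the grooved floor (tray x 0, y -25.5 mm), 16 mm above the worktop, at ridge-top height. Eight grooves 14 mm wide, pitch 20 mm, centres at tray y = -95.5, -75.5 ... +44.5 mm; floor 6 mm above the worktop, ridges round-topped, 6 mm wide. One rod fits a groove, level with the ridges: its axis is then 11 mm above the worktop, against 21 mm or more when lying on the ridges.
- tray_landing (a point): middle of the landing's surface (tray x 0, y +77 mm), flat, 16 mm above the worktop, from tray y +51.5 to +102.5 mm. Clear of rods at the start: the rake can be let down here, behind the rods, and drawn towards the tray's -y end.
- rake: loose wooden rake, 140 to 240 g, standing on the rest board. Origin: at the tine tips, in the middle; x along the row of tines, z up. 11 tines, row 130 mm long, each 5 mm wide, 24 mm deep in y, gaps 7.5 mm, 22.5 mm long, under a bar 172 (x) x 28 (y) mm. With its x along the tray's x the tines go between the side walls, 5 mm to spare each side, and the bar's ends above the rims.
- rake_grip (a point): middle of the rake's upright grip, 58.5 mm above the tine tips; the grip is 70 (x) x 18 (y) mm, from the bar's top at 34.5 mm to 83.5 mm above the tips; pinch it across its 18 mm (rake y). When the bar rests on the tray's side rims the tips are 18.5 mm above the worktop: 2.5 mm over ridges and seated rods, but low enough to push rods that lie on the ridges.
- rest_board: flat plywood board fixed on the worktop, 220 (x) x 90 (y) x 8 mm thick, on which the rake stands, the rake's x about along the board's x. Origin: centre of its underside, on the worktop.
- rod_a: loose round steel rod, 10 mm diameter, 120 mm long, 70 g. Origin at the middle of its axis; x runs along the rod (y and z turn as it rolls). 
- rod_b: loose round steel rod, 10 mm diameter, 120 mm long, 70 g. Origin at the middle of its axis; x runs along the rod (y and z turn as it rolls). 
- rod_c: loose round steel rod, 10 mm diameter, 120 mm long, 70 g. Origin at the middle of its axis; x runs along the rod (y and z turn as it rolls). 
- rod_d: loose round steel rod, 10 mm diameter, 120 mm long, 70 g. Origin at the middle of its axis; x runs along the rod (y and z turn as it rolls). At the start it lies crosswise on top of other rods.
- sanding_block: brown sanding block, 62 x 110 x 37 mm. A bystander: leave it where it is. Origin at the centre of its underside.
- tape_electrical: small black roll of tape lying flat, 58 mm across, 19 mm high. A bystander: leave it where it is. Origin at the centre of its underside.

How it is judged (in metres and radians):
On the way, in this order (a step that is already met when the one before it is completed fails the run):
1. the rake's tines are let down inside the tray (z of rake in the frame of tray below 0.03 m and x of rake in the frame of tray between -0.012 and 0.012 m and y of rake in the frame of tray between -0.1 and 0.1 m), for 0.1 s.
2. all four rods lie in grooves, one to a groove (z of rod_a in the frame of tray between 0.0085 and 0.0135 m and angle between the x axis of each of rod_a, rod_b, rod_c, rod_d and the x axis of tray, either way round below 0.07 rad and horizontal distance between each of rod_a, rod_b, rod_c, rod_d and tray_grooves below 0.08 m and z of rod_b in the frame of tray between 0.0085 and 0.0135 m and z of rod_c in the frame of tray between 0.0085 and 0.0135 m and z of rod_d in the frame of tray between 0.0085 and 0.0135 m), for 0.2 s.
At the end, for the whole second after the job is handed in: Each rod lies in a groove of the tray (axis 8.5 to 13.5 mm above the worktop, within 0.07 rad of the groove's direction), at rest; the rake stands upright (within 0.06 rad) on the rest board, its middle within 50 mm along and 34 mm across of the board's middle, released and at rest (all of step 2 and x of rake in the frame of rest_board between -0.05 and 0.05 m and y of rake in the frame of rest_board between -0.034 and 0.034 m and z of rake in the frame of rest_board between 0.005 and 0.012 m and angle between rake's own z axis and vertical below 0.06 rad and linear speed of each of rod_a, rod_b, rod_c, rod_d, rake below 0.01 m/s); the robot touches nothing.
It fails at once if a finger or the arm touches a rod (contact force between any of the fingers, the arm and rod_a above 0.5 N or contact force between any of the fingers, the arm and rod_b above 0.5 N or contact force between any of the fingers, the arm and rod_c above 0.5 N or contact force between any of the fingers, the arm and rod_d above 0.5 N).
It fails at once if a bystander is moved more than 20 mm (distance of any of sanding_block, tape_electrical from where it was at the start of the episode above 0.02 m).
It also fails if it takes over 64 s, if anything falls off the work surface, if the arm or the gripper's body presses on something with over 40 N, if the wrist force passes 120 N, or if a joint passes its speed limit or range.

## Robot

A 6-joint arm with a two-finger parallel gripper is mounted at the origin on a cart in front of the work surface, level with it; the furniture and walls round the work are solid. World frame = base frame: x ahead of the robot, y to its left, z up, the work surface at z = 0. Lengths are in mm, angles in rad, forces in N, time in s.
With the tool pointing down it reaches from about 275 to 1000 mm from the base axis. Payload 8.4 kg.
Tool frame: the origin (TCP) lies between the finger pads; the fingertips stand 22 mm ahead of it and the grasp point (between the pads) lies 3 mm ahead of it (r.nose_length is the z of the fingertips in the tool frame, in mm); z points along the fingers, y is the line along which they close (so a half turn about z gives the same grasp; the last joint's range is limited). The gripper opens to 85 mm and grips with 20 to 120 N. Pads are 22 mm wide; open, the fingers measure 114 mm over their backs; the gripper's body (76 mm by 85 mm) begins 54 mm behind the grasp point. The pads swing forward as they close: fully open they stand 13 mm farther back than shut.
Start: joints at [-1.289, 0.353, 1.633, -0, 1.155, -0.002], TCP at [175.002, -600.002, 253.281] pointing down, gripper open.
Joint ranges: [-2.63, 2.63], [-0.92, 2.1], [0.06, 2.66], [-1.3, 4.44], [0, 2.69], [-3.02, 3.02]. Speed limits (rad/s): [2.22, 2.22, 2.79, 3.14, 3.14, 3.14].

## Interface

Orientations are given as [roll, pitch, yaw] about the fixed x, y, z axes, in that order (R = Rz(yaw) Ry(pitch) Rx(roll)).
In Python, from rig import r, camrig gives the robot as it stands (r), with the cameras (camrig).
- The arm moves only by the shell command python3 steer.py 'ROWS' [FORCE]. ROWS is rows parted by semicolons, their numbers by spaces, 1 to 5 of them, each of 7 numbers: a rotation vector rx, ry, rz in rad, then dx, dy, dz in mm, then the opening from 0.0 (shut) to 1.0 (fully open); each row shifts and turns the commanded pose from where the row before left it, along the tool's axes as they then stand; what a row does not reach is not made up. A row lasts 1/12 s, in which the tool goes at most 41.7 mm and 0.125 rad, less where a joint would pass 70% of its speed; a pose out of reach is approached as far as the arm can. The fingers move at their own pace and stop on an object; FORCE is the grip in N (left out, the last holds). Time passes only in rows, so rows that do not move let the fingers close. It prints the time, the measured TCP pose, the force, the opening and the grip force at its end.
- r.sense(): the state, without advancing time (a new reading comes with each control period).
- camrig.grab_frame(name): name is "scene" or "top" or "wrist"; returns the picture (420x560x3 uint8, red, green, blue); there is no depth.
- camrig.camera_params(name): a dict with "fx", "fy", "cx", "cy" (pixels), "rvec" (rotation vector, rad) and "tvec" (3), from world to camera coordinates, as OpenCV has them. Camera axes: x right, y down, z forward; pixel columns grow to the right and rows downward; lengths in mm; the calibration is good to about 2 mm. A picture is of the moment at which its call begins: read the wrist's pose just before it. camera_params takes no time and is no camera call; for the wrist camera it gives the pose at the moment of the call.
- r.sign_off(): hands the job in; it is judged then, once.
The state is a dict: "clock": time; "qpos": joint angles; "qvel": joint speeds; "joint_efforts": joint torques, N m; "eef_pos": TCP position; "tcp_rot": TCP orientation; "contact_force": force on the tool from outside, world axes, zero at the start; "wrist_torque": the same for the moment, N m; "opening": opening from 0.0 (shut) to 1.0 (fully open); "grasp_force": force on a finger pad.
Only numpy, scipy, OpenCV 4.12 (cv2) and the standard library are available. Lean on these libraries where they do the work, as an engineer would, in place of code of your own. Each camera call takes 0.05 s, during which the arm holds its last target. There are 200 camera calls.

## Working session

There is one attempt and no reset: what is moved stays moved. The work goes in short steps, Python scripts to look and compute and a shell command to move; the robot and the scene stay as the last step left them, time stands still between calls to the robot, and variables do not carry over. Pictures are saved under pics/ and viewed, at most 10 in all, crops included, and the job is handed in when it is done.

```bash
ls; mkdir -p pics
python3 - <<'E'
from rig import r, camrig
import cv2
s=r.sense(); print(s)
for n in("scene","top"):
    p=camrig.camera_params(n); print(n,p)
    cv2.imwrite(f"pics/{n}0.png",camrig.grab_frame(n)[:,:,::-1])
E
```

```text
pics
rig.py
steer.py
{'clock': 0.0, 'qpos': array([-1.28942281e+00,  3.53660093e-01,  1.63415890e+00, -1.33073697e-05,
        1.15518639e+00, -2.42087832e-03]), 'qvel': array([-5.34372045e-04,  1.12205899e-03, -8.29563856e-04, -2.22817518e-03,
       -5.10742627e-05, -1.76061114e-04]), 'joint_efforts': array([-1.70091200e-03, -6.05250192e+01, -3.42062402e+01, -1.83709149e-04,
        9.20270715e-03,  2.61493184e-06]), 'eef_pos': array([ 174.85728187, -599.56664519,  252.5436008 ]), 'tcp_rot': array([-3.14017990e+00,  8.74683319e-06,  2.83799782e-01]), 'contact_force': array([-0.19656135, -0.02274047,  0.01404406]), 'wrist_torque': array([-0.03883791,  0.02624075,  0.02014264]), 'grasp_force': 0.0, 'opening': 1.0035137711419175}
scene {'fx': 380.4806724932905, 'fy': 380.4806724932905, 'cx': 281.1762123396049, 'cy': 208.93084077231168, 'rvec': array([ 0.5690022 , -2.59350557,  1.27505879]), 'tvec': array([461.86513791, 154.16132206, 757.96654184])}
top {'fx': 497.79087224604916, 'fy': 497.79087224604916, 'cx': 280.55049336275755, 'cy': 202.8715410340049, 'rvec': array([ 2.14662276, -2.12149598,  0.18513276]), 'tvec': array([  18.60082181,  501.86616868, 1289.28284372])}
```

View pics/top0.png

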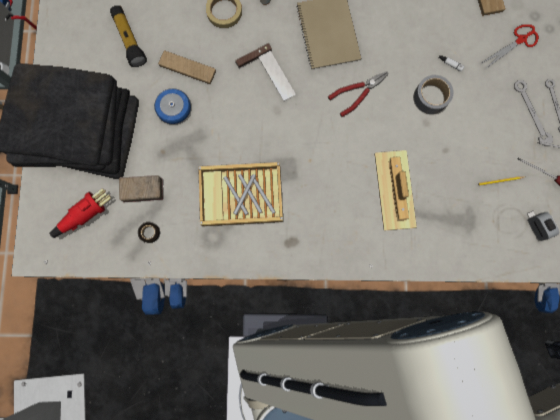

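View pics/scene0.png

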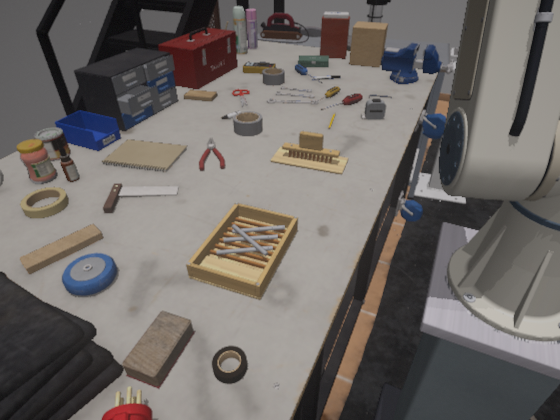

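The top view shows the tray at about (241,194) with its landing on the left (+y), the rods crossed around (250,195), and the rake on its board at about (397,190). The scene view shows the same layout: tray at (245,248), rake at (311,150).

```bash
cat > h.py <<'E'
import cv2, numpy as np
from rig import r, camrig
def ray(P,uv):
    R=cv2.Rodrigues(P["rvec"])[0]; t=np.asarray(P["tvec"])
    d=np.array([(uv[0]-P["cx"])/P["fx"],(uv[1]-P["cy"])/P["fy"],1.])
    return -R.T@t, R.T@d
def onz(P,uv,z):
    c,d=ray(P,uv); return c+d*(z-c[2])/d[2]
def tri(P1,u1,P2,u2):
    (c1,d1),(c2,d2)=ray(P1,u1),ray(P2,u2)
    s=np.linalg.lstsq(np.c_[d1,-d2],c2-c1,rcond=None)[0]
    a,b=c1+s[0]*d1,c2+s[1]*d2
    return (a+b)/2,np.linalg.norm(a-b)
def blobs(img,lo,hi,box,amin=40,k=3):
    x0,y0,x1,y1=box; hsv=cv2.cvtColor(img,cv2.COLOR_RGB2HSV)
    m=cv2.inRange(hsv,np.array(lo),np.array(hi)); z=np.zeros_like(m); z[y0:y1,x0:x1]=m[y0:y1,x0:x1]
    z=cv2.morphologyEx(z,cv2.MORPH_CLOSE,np.ones((k,k),np.uint8))
    return sorted([c for c in cv2.findContours(z,cv2.RETR_EXTERNAL,cv2.CHAIN_APPROX_NONE)[0] if cv2.contourArea(c)>amin],key=cv2.contourArea,reverse=True)
E
python3 - <<'E'
from h import *
im=cv2.imread("pics/top0.png")[:,:,::-1].copy(); P=camrig.camera_params("top")
hsv=cv2.cvtColor(im,cv2.COLOR_RGB2HSV)
for u,v in[(212,195),(200,190),(240,222),(383,180),(397,190),(402,185),(396,160),(340,190)]:print((u,v),hsv[v,u])
def rect(c,z):
    b=cv2.boxPoints(cv2.minAreaRect(c)); w=np.array([onz(P,p,z)[:2] for p in b])
    e=[w[1]-w[0],w[2]-w[1]]; print(b.round(1).tolist(),"c",w.mean(0).round(1),"sides",[ (np.linalg.norm(x).round(1),np.degrees(np.arctan2(x[1],x[0])).round(2)) for x in e])
for box,z in[((185,150,300,240),41),((365,140,430,240),8)]:
    for c in blobs(im,(10,60,60),(35,255,255),box,k=7)[:2]: rect(c,z)
for c in blobs(im,(8,60,20),(18,255,110),(365,140,430,240),20): print(cv2.contourArea(c)); rect(c,91.5)
w=camrig.camera_params("wrist");R=cv2.Rodrigues(w["rvec"])[0];print("wrist cam",-R.T@w["tvec"],R, w["fx"])
E
```

```text
(212, 195) [ 30  66 206]
(200, 190) [ 18 114 197]
(240, 222) [ 19 115 144]
(383, 180) [ 19  94 206]
(397, 190) [ 18 123 124]
(402, 185) [ 19 120 176]
(396, 160) [ 18 119 203]
(340, 190) [ 24  15 171]
[[196.89999389648438, 165.8000030517578], [279.6000061035156, 161.5], [282.70001220703125, 221.5], [200.0, 225.8000030517578]] c [526.5 134.2] sides [(np.float64(224.5), np.float64(-86.18)), (np.float64(164.6), np.float64(-176.4))]
[[374.1000061035156, 152.89999389648438], [406.3999938964844, 148.8000030517578], [416.1000061035156, 226.89999389648438], [383.8999938964844, 230.89999389648438]] c [ 549.3 -291.4] sides [(np.float64(91.5), np.float64(-81.96)), (np.float64(220.7), np.float64(-174.87))]
158.0
[[388.29998779296875, 161.1999969482422], [398.70001220703125, 159.8000030517578], [406.1000061035156, 211.6999969482422], [395.70001220703125, 213.1999969482422]] c [ 540.7 -277.4] sides [(np.float64(27.6), np.float64(-80.97)), (np.float64(138.2), np.float64(-173.71))]
wrist cam [ 236.91950648 -583.41651306  372.96915776] [[ 0.2797217  -0.96007855 -0.00222265]
 [-0.92734696 -0.27078317  0.25827134]
 [-0.24856264 -0.07018293 -0.96606986]] 362.96385535019647
```

```bash
M="0 0 0"; python3 steer.py '0 0 0 37 -17 0 1;0 0 0 37 -17 0 1;0 0 0 37 -17 0 1;0 0 0 37 -17 0 1;0 0 0 37 -17 0 1'; python3 steer.py '0 0 0 37 -17 0 1;0 0 0 37 -17 0 1;0 0 0 37 -17 0 1;0 0 0 37 -17 0 1;0 0 0 37 -17 0 1'; python3 steer.py '0 0 0 37 -17 0 1;0 0 0 37 -17 0 1;0 0 0.09 0 0 0 1;0 0 0.09 0 0 0 1;0 0 0 0 0 0 1'
python3 - <<'E'
from h import *
s=r.sense();print(s["eef_pos"],s["tcp_rot"],s["contact_force"])
cv2.imwrite("pics/w1.png",camrig.grab_frame("wrist")[:,:,::-1])
np.save("w1.npy",camrig.camera_params("wrist"),allow_pickle=True)
E
```

```text
clock: 0.52
eef_pos: [329.7, -465.1, 253.0]
tcp_rot: [-3.141, 0.0, 0.283]
contact_force: [0.3, 0.3, 0.8]
opening: 1.005
grasp_force: 0.0
clock: 0.93
eef_pos: [483.7, -331.5, 253.1]
tcp_rot: [-3.141, 0.0, 0.284]
contact_force: [-0.5, -0.2, -1.0]
opening: 0.997
grasp_force: 0.0
clock: 1.35
eef_pos: [544.5, -278.9, 252.7]
tcp_rot: [-3.141, 0.001, 0.102]
contact_force: [-0.8, 0.2, -0.0]
opening: 1.004
grasp_force: 0.0
[ 544.47741666 -278.8617294   252.70951783] [-3.14107473e+00  8.90073615e-04  1.01518111e-01] [-0.82610104  0.23981628 -0.00182097]
```

View pics/w1.png

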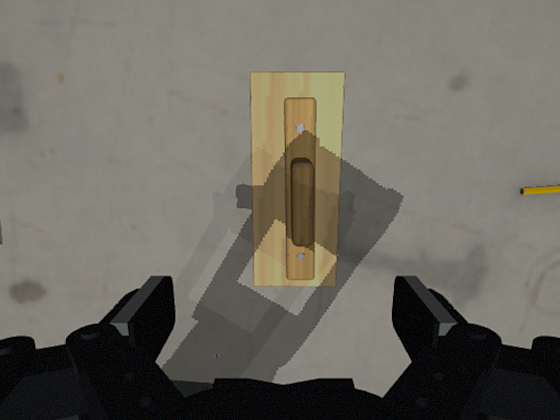

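Wrist view: the board spans about (250,72)–(344,286). On it the rake's bar spans about (285,97)–(316,279), with bar screws at (300,128) and (300,257) and the dark grip at columns 291–314, rows 157–247. Next I'll take a second view to get heights.

```bash
python3 steer.py '0 0 0 0 35 0 1;0 0 0 0 35 0 1;0 0 0 0 0 0 1;0 0 0 0 0 0 1'
python3 - <<'E'
from h import *
cv2.imwrite("pics/w2.png",camrig.grab_frame("wrist")[:,:,::-1])
P2=camrig.camera_params("wrist"); P1=np.load("w1.npy",allow_pickle=True).item()
out=[]
for n,x in(("w1",300),("w2",300-70*363/330)):
    im=cv2.imread(f"pics/{n}.png")[:,:,::-1].copy(); x=int(x)
    hsv=cv2.cvtColor(im,cv2.COLOR_RGB2HSV)
    sc=[tuple((np.mean(c[:,0,:],0)).round(1)) for c in blobs(im,(0,0,120),(180,70,255),(x-25,95,x+22,285),3,1)]
    g=blobs(im,(5,90,20),(25,255,115),(x-40,140,x+40,262),200,3)
    bd=blobs(im,(10,60,20),(35,255,255),(x-90,40,x+90,320),200,9)
    print(n,sc,[(cv2.minAreaRect(c),cv2.contourArea(c)) for c in g[:2]],[cv2.boxPoints(cv2.minAreaRect(c)).round(1).tolist() for c in bd[:1]])
np.save("w2.npy",P2,allow_pickle=True)
E
```

```text
clock: 1.73
eef_pos: [550.7, -351.3, 252.9]
tcp_rot: [-3.141, 0.0, 0.104]
contact_force: [-0.9, -0.2, -0.2]
opening: 1.001
grasp_force: 0.0
w1 [(np.float64(318.2), np.float64(115.3)), (np.float64(299.9), np.float64(127.6)), (np.float64(300.3), np.float64(256.0)), (np.float64(314.3), np.float64(280.8)), (np.float64(320.3), np.float64(142.2))] [(((287.7893371582031, 200.43333435058594), (120.97782135009766, 57.91718673706055), 88.3316650390625), 4414.5), (((329.806884765625, 223.0157470703125), (15.441246032714844, 61.457698822021484), 2.935673475265503), 758.0)] [[[250.0, 71.0], [344.0, 71.0], [344.0, 286.0], [250.0, 286.0]]]
w2 [(np.float64(242.2), np.float64(127.5)), (np.float64(217.0), np.float64(126.5)), (np.float64(243.4), np.float64(272.4))] [(((220.38302612304688, 201.19236755371094), (121.14488220214844, 37.550750732421875), 87.61405944824219), 2358.0)] [[[172.89999389648438, 70.0], [267.0, 69.19999694824219], [268.8999938964844, 285.0], [174.8000030517578, 285.79998779296875]]]
```

View pics/w2.png

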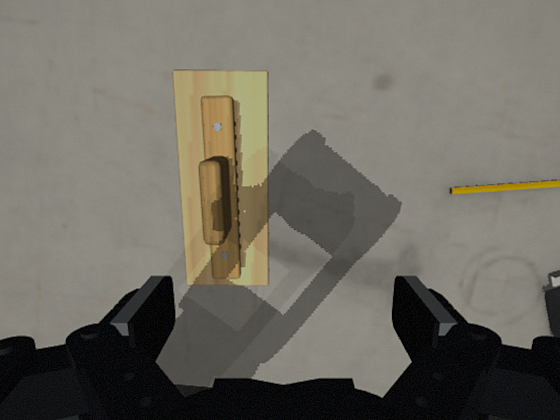

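The second view shows screws at (217,127) and about (224,255), with the grip at columns 199–225, rows 158–244.

Run:
```python
from h import *
P1,P2=[np.load(f"w{i}.npy",allow_pickle=True).item() for i in(1,2)]
im=cv2.imread("pics/w2.png"); 
s=im[247:263,215:234].astype(int); sat=cv2.cvtColor(im,cv2.COLOR_BGR2HSV)[247:263,215:234,1]
m=sat<np.percentile(sat,6); ys,xs=np.nonzero(m); print("low sat",np.median(xs)+215,np.median(ys)+247, sat.min())
u2=(np.median(xs)+215,np.median(ys)+247)
a,ea=tri(P1,(299.9,127.6),P2,(217,126.5)); b,eb=tri(P1,(300.3,256),P2,u2)
print("screws",a,ea,b,eb,"mid",(a+b)/2,"yaw",np.arctan2(*(a-b)[[1,0]]))
for n,A,B in(("grip far",(303,158),(211,158)),("grip near",(303,246),(213,244))): print(n,tri(P1,A,P2,B))
for k,P,c in((1,P1,[(250,71.5),(344,71.5),(336,286),(253,286)]),(2,P2,[(173.5,70),(268,70),(268.5,285),(187,285)])):
    w=np.array([onz(P,p,8)[:2] for p in c]);print(k,w.round(1).tolist(),w.mean(0))
```

```text
low sat 224.0 255.0 0
screws [ 607.33113107 -288.57904451   51.46271385] 0.03234741316577108 [ 492.75106718 -302.31213385   55.67849384] 0.06222269256740178 mid [ 550.04109912 -295.44558918   53.57060384] yaw 0.1192868060141795
grip far (array([ 584.68964105, -291.99355552,   89.63072663]), np.float64(0.8932501933423066))
grip near (array([ 518.38447963, -299.36699678,  101.65162986]), np.float64(0.6977059902589526))
1 [[652.8, -238.0], [662.1, -325.6], [444.9, -349.4], [435.3, -259.2]] [ 548.74470723 -293.05431509]
2 [[653.3, -237.5], [662.4, -325.5], [444.8, -346.4], [435.5, -257.8]] [ 548.97788042 -291.7779066 ]
```

```bash
python3 steer.py '0 0 0 1 -39 0 1;0 0 0 1 -39 0 1;0 0 0 1 -39 0 1;0 0 0 1 -39 0 1;0 0 0 1 -39 0 1' >/dev/null; python3 steer.py '0 0 0 1 -39 0 1;0 0 0 1 -39 0 1;0 0 0 1 -39 0 1;0 0 0 1 -39 0 1;0 0 0 1 -39 0 1'>/dev/null; python3 steer.py '0 0 0 1 -39 0 1;0 0 0 1 -39 0 1;0 0 0 0 0 0 1;0 0 0 0 0 0 1;0 0 0 0 0 0 1'
python3 - <<'E'
from h import *
P=camrig.camera_params("wrist"); np.save("w3.npy",P,allow_pickle=True)
im=camrig.grab_frame("wrist").copy(); cv2.imwrite("pics/w3.png",im[:,:,::-1])
for c in blobs(im,(10,60,40),(35,255,255),(0,0,560,330),2000,9)[:2]:
    b=cv2.boxPoints(cv2.minAreaRect(c)); w=np.array([onz(P,p,41)[:2] for p in b]); print(b.round(1).tolist(),w.round(1).tolist(),w.mean(0))
E
```

```text
clock: 3.03
eef_pos: [514.1, 117.5, 253.2]
tcp_rot: [3.141, 0.0, 0.106]
contact_force: [0.6, 0.3, -0.2]
opening: 1.001
grasp_force: 0.0
[[132.6999969482422, 255.6999969482422], [140.10000610351562, 82.19999694824219], [394.29998779296875, 92.9000015258789], [387.0, 266.5]] [[440.3, 255.2], [600.4, 248.8], [614.9, 29.8], [455.4, 7.2]] [527.73968998 135.22927805]
```

View pics/w3.png

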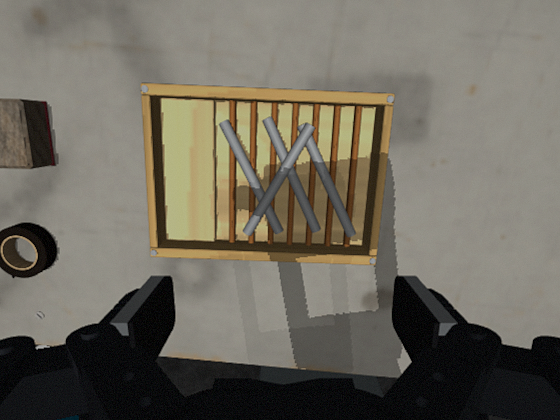

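The wrist view shows the tray's rim corners at about (142,82), (393,94), (376,264) and (150,257). The landing is clear left of column 215. Three rods lie askew with rod_d across them, from (307,125) to (247,233).

Run:
```python
from h import *
P=np.load("w3.npy",allow_pickle=True).item(); im=cv2.imread("pics/w3.png")
c=blobs(im[:,:,::-1].copy(),(10,60,40),(35,255,255),(0,0,560,330),2000,9)[0]
h=cv2.convexHull(c); q=cv2.approxPolyDP(h,12,True)[:,0,:]; print(q.tolist())
def pose(c,l):
    w=np.array([onz(P,p,41)[:2] for p in c]); tl,tr,br,bl=w
    print(l,w.round(1).tolist(),"c",w.mean(0).round(1),"len",np.linalg.norm(tl-tr).round(1),np.linalg.norm(bl-br).round(1),np.linalg.norm(tl-bl).round(1),"yaw long",np.arctan2(*(-(tl-tr)[[0,1]]*[1,-1])).round(4),np.arctan2(*(-(bl-br)*[1,-1])).round(4),"short",np.arctan2(*(tl-bl)[[1,0]]).round(4))
pose([(142,82.5),(393.5,94),(376,264),(151,256.5)],"eye")
PT=camrig.camera_params("top"); 
w=np.array([onz(PT,p,41)[:2] for p in [(198.5,165.5),(281,162),(284,220),(201.5,225)]]);print(w.round(1).tolist(),w.mean(0))
```

```text
[[140, 84], [393, 93], [375, 264], [151, 256]]
eye [[600.3, 247.1], [613.9, 30.3], [456.9, 18.4], [441.4, 237.5]] c [528.1 133.3] len 217.3 219.7 159.2 yaw long 0.0628 0.0706 short 0.0604
[[602.0, 248.2], [614.6, 24.6], [455.7, 14.8], [439.7, 233.9]] [528.01865524 130.35841031]
```

```bash
python3 steer.py '0 0 0 -1 41.4 0 1;0 0 0 -1 41.4 0 1;0 0 0 -1 41.4 0 1;0 0 0 -1 41.4 0 1;0 0 0 -1 41.4 0 1' >/dev/null; python3 steer.py '0 0 0 -1 41.4 0 1;0 0 0 -1 41.4 0 1;0 0 0 -1 41.4 0 1;0 0 0 -1 41.4 0 1;0 0 -0.013 0 0 0 1'; python3 steer.py '0 0 0 0 41.4 30 1;0 0 0 0 0 30 1;0 0 0 0 0 30 1;0 0 0 0 0 0 1;0 0 0 0 0 0 1'
python3 - <<'E'
from h import *
s=r.sense();print(s["eef_pos"],s["tcp_rot"])
P=camrig.camera_params("wrist"); im=camrig.grab_frame("wrist").copy(); cv2.imwrite("pics/w4.png",im[:,:,::-1]); np.save("w4.npy",P,allow_pickle=True)
E
```

```text
clock: 3.92
eef_pos: [543.7, -262.4, 253.4]
tcp_rot: [3.138, -0.001, 0.111]
contact_force: [-0.5, 0.7, 0.0]
opening: 0.999
grasp_force: 0.0
clock: 4.33
eef_pos: [546.6, -288.3, 167.7]
tcp_rot: [-3.139, 0.003, 0.115]
contact_force: [0.6, 0.6, 0.4]
opening: 1.004
grasp_force: 0.0
[ 546.58139375 -288.33349687  167.7289023 ] [-3.13943881  0.00321451  0.11513928]
```

View pics/w4.png

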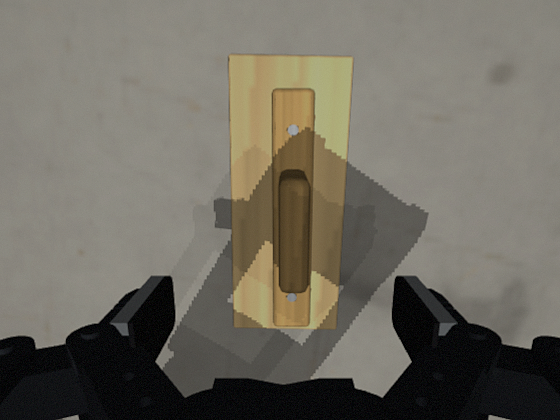

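Closer view: screws at (293,130) and (291.5,297), grip at columns 278–310, and the fingers straddling it.

Run:
```python
from h import *
P1,P2,P4=[np.load(f"w{i}.npy",allow_pickle=True).item() for i in(1,2,4)]
im=cv2.imread("pics/w4.png"); sat=cv2.cvtColor(im,cv2.COLOR_BGR2HSV)[:,:,1]
def pk(x,y):
    q=sat[y-9:y+9,x-9:x+9]; ys,xs=np.nonzero(q<=max(12,q.min()+8)); return xs.mean()+x-9,ys.mean()+y-9
A4,B4=pk(293,130),pk(291,297); print(A4,B4)
for P,A,B in((P1,(299.9,127.6),(300.3,256)),(P2,(217,126.5),(224,255)),(P4,A4,B4)):
    a,b=onz(P,A,42.5),onz(P,B,42.5); print(((a+b)/2).round(1),"len",np.linalg.norm(a-b).round(1),"yaw",np.arctan2(*(a-b)[[1,0]]).round(4))
print(tri(P2,(217,126.5),P4,A4),tri(P2,(224,255),P4,B4))
s=r.sense(); d=np.array([549,-295])-s["eef_pos"][:2]; y=s["tcp_rot"][2]; print("tool dx,dy",d@[np.cos(y),np.sin(y)],d@[np.sin(y),-np.cos(y)])
```

```text
(np.float64(292.79411764705884), np.float64(129.6764705882353)) (np.float64(291.425), np.float64(296.2))
[ 547.6 -296.2   42.5] len 120.2 yaw 0.1209
[ 547.4 -293.8   42.5] len 120.2 yaw 0.1128
[ 548.5 -295.7   42.5] len 119.7 yaw 0.1134
(array([ 607.71233389, -288.7189456 ,   52.35889383]), np.float64(0.688816367435776)) (array([ 490.62548126, -301.6861997 ,   47.67214065]), np.float64(1.9099853194936283))
tool dx,dy 0.29158418675568354 6.488525455340031
```

```bash
python3 steer.py '0 0 0 -0.7 7 0 1;0 0 0 0 0 30 1;0 0 0 0 0 30 1;0 0 0 0 0 30 1;0 0 0 0 0 8 1' 80; python3 steer.py '0 0 0 0 0 0 1;0 0 0 0 0 0 0;0 0 0 0 0 0 0;0 0 0 0 0 0 0;0 0 0 0 0 0 0' 80;python3 steer.py '0 0 0 0 0 0 0;0 0 0 0 0 0 0;0 0 0 0 0 0 0;0 0 0 0 0 0 0;0 0 0 0 0 0 0'
```

```text
clock: 4.8
eef_pos: [547.6, -294.6, 69.0]
tcp_rot: [-3.14, 0.002, 0.117]
contact_force: [-1.5, 0.4, -0.9]
opening: 1.001
grasp_force: 0.0
clock: 5.22
eef_pos: [549.5, -295.3, 72.6]
tcp_rot: [3.14, -0.002, 0.117]
contact_force: [-0.0, -0.4, -0.1]
opening: 0.455
grasp_force: 0.0
clock: 5.63
eef_pos: [548.9, -295.1, 71.7]
tcp_rot: [3.141, -0.001, 0.117]
contact_force: [-1.8, 0.4, 6.8]
opening: 0.202
grasp_force: 77.7
```

```bash
python3 steer.py '0 0 0 0 0 -20 0;0 0 0 0 0 -30 0;0 0 0 0 0 -30 0;0 0 0 0 0 -20 0;0 0 0 2 -20 0 0'; python3 steer.py '0 0 0 2.2 -33 0 0;0 0 0 2.2 -33 0 0;0 0 0 2.2 -33 0 0;0 0 0 2.2 -33 0 0;0 0 0 2.2 -33 0 0' >/dev/null; python3 steer.py '0 0 0 2.2 -33 0 0;0 0 0 2.2 -33 0 0;0 0 0 2.2 -33 0 0;0 0 0 2.2 -33 0 0;0 0 0 2.2 -33 0 0' >/dev/null; python3 steer.py '0 0 0 2.2 -33 0 0;0 0 0 2.2 -33 0 0;0 0 0 2.2 -33 0 0;0 0 0 2.2 -33 0 0;0 0 0 2.2 -25 0 0';python3 steer.py '0 0 0.052 0 0 0 0;0 0 0 0 0 0 0;0 0 0 0 0 0 0;0 0 0 0 0 0 0'
python3 - <<'E'
from h import *
P=camrig.camera_params("wrist"); im=camrig.grab_frame("wrist").copy(); cv2.imwrite("pics/w5.png",im[:,:,::-1]); np.save("w5.npy",P,allow_pickle=True)
E
```

```text
clock: 6.05
eef_pos: [550.8, -278.1, 175.8]
tcp_rot: [3.136, -0.007, 0.115]
contact_force: [1.0, -0.6, -0.9]
opening: 0.202
grasp_force: 78.4
clock: 7.3
eef_pos: [523.6, 215.2, 170.8]
tcp_rot: [-3.141, 0.0, 0.118]
contact_force: [0.6, -0.2, -0.9]
opening: 0.201
grasp_force: 78.2
clock: 7.63
eef_pos: [524.0, 212.1, 170.7]
tcp_rot: [3.141, 0.001, 0.066]
contact_force: [-0.2, 0.3, -1.9]
opening: 0.2
grasp_force: 78.3
```

View pics/w5.png

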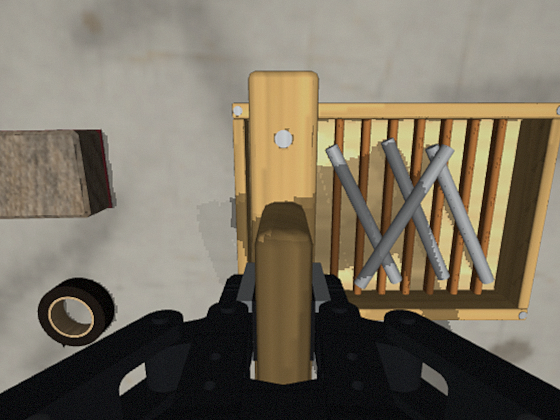

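The held rake is over the landing with its bar at columns 249–318. The tray's rim corners are at TL (233,103), TR about (560,103) and BR (523,319).

Run:
```python
from h import *
P=np.load("w5.npy",allow_pickle=True).item()
tl,tr,br=[onz(P,p,41)[:2] for p in((233.5,103),(560.5,102.5),(523,319.5))]
print(tl,tr,br,"c",(tl+br)/2,"len",np.linalg.norm(tl-tr),np.linalg.norm(tr-br),"yaw",np.arctan2(*( (tl-tr)*[-1,1])),np.arctan2(*(tr-br)[::-1]))
z=170.7-63.7+34.5
a,b=onz(P,(249.5,85),z),onz(P,(318,85),z);e=onz(P,(284,71),z);s=onz(P,(283.5,139),z);print("bar",a,b,"far end",e,"screw",s,(a+b)/2)
y=r.sense()["tcp_rot"][2];print("yaw",y)
```

```text
[599.98184903 248.03979702] [614.28330965  34.29308965] [456.18450304  21.35428155] c [528.08317603 134.69703929] len 214.22461736750518 158.62737911965692 yaw 0.06680887217509089 0.0816580262885586
bar [602.40761858 228.60468675 141.5       ] [604.13934442 202.13681117 141.5       ] far end [608.31860715 215.60670627 141.5       ] screw [582.91144466 214.12858707 141.5       ] [603.2734815  215.37074896 141.5       ]
yaw 0.06498272241677139
```

```bash
python3 steer.py '0 0 0 0 0 25 0;0 0 0 0 0 25 0;0 0 0 0 0 25 0;0 0 0 0 0 8 0;0 0 0 0 0 3 0'; python3 steer.py '0 0 0 0 0 2 0;0 0 0 0 0 0 0;0 0 0 0 0 0 0'
```

```text
clock: 8.1
eef_pos: [523.2, 211.6, 83.3]
tcp_rot: [3.14, 0.003, 0.064]
contact_force: [1.1, -0.2, -1.9]
opening: 0.2
grasp_force: 78.6
clock: 8.35
eef_pos: [525.1, 213.0, 84.0]
tcp_rot: [-3.141, -0.002, 0.065]
contact_force: [-0.5, -0.4, -1.9]
opening: 0.204
grasp_force: 78.6
```

```bash
python3 steer.py '0 0 0 0 0 1 0;0 0 0 0 0 0 0;0 0 0 0 0 0 0'; python3 steer.py '0 0 0 0 0 1 0;0 0 0 0 0 0 0;0 0 0 0 0 0 0'
```

```text
clock: 8.6
eef_pos: [524.5, 213.0, 82.4]
tcp_rot: [-3.141, -0.001, 0.065]
contact_force: [-0.6, -0.7, -2.5]
opening: 0.2
grasp_force: 78.6
clock: 8.85
eef_pos: [524.5, 213.0, 82.2]
tcp_rot: [-3.141, -0.001, 0.065]
contact_force: [-4.3, -0.1, 11.5]
opening: 0.196
grasp_force: 80.5
```

```bash
python3 steer.py '0 0 0 0 6 -0.7 0;0 0 0 0 6 0 0;0 0 0 0 6 0 0;0 0 0 0 6 0 0;0 0 0 0 6 0 0'|grep -E "pos|contact"; python3 steer.py '0 0 0 0 6 0 0;0 0 0 0 6 0 0;0 0 0 0 6 0 0;0 0 0 0 6 0 0;0 0 0 0 6 0 0'|grep -E "pos|contact";python3 steer.py '0 0 0 0 6 0 0;0 0 0 0 6 0 0;0 0 0 0 6 0 0;0 0 0 0 6 0 0;0 0 0 0 6 0 0'|grep -E "pos|contact"
python3 - <<'E'
from h import *
a=camrig.grab_frame("scene"); b=camrig.grab_frame("wrist")
cv2.imwrite("pics/m1.png",np.hstack([cv2.resize(a[190:300,170:320],(400,293)),cv2.resize(b,(400,293))])[:,:,::-1])
E
```

```text
eef_pos: [527.1, 182.8, 82.2]
contact_force: [-0.1, 5.2, 4.7]
eef_pos: [529.0, 152.8, 82.2]
contact_force: [-0.1, 2.9, 6.2]
eef_pos: [530.8, 122.9, 82.2]
contact_force: [-0.7, 4.6, 7.1]
```

View pics/m1.png

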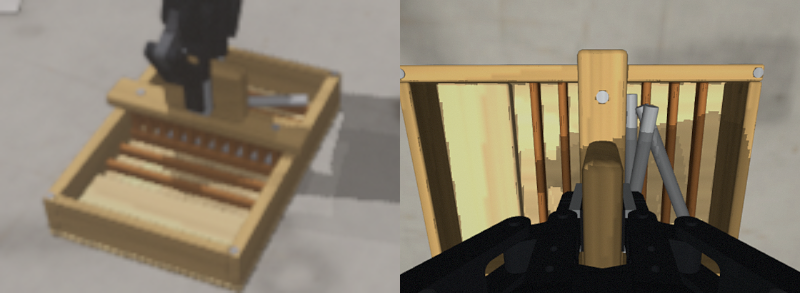

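The tines have passed two or three empty grooves. The rods are bunched and roughly aligned just ahead of the bar at (630–680, 100–210), so I'll carry on.

```bash
python3 steer.py '0 0 0 0 4 0 0;0 0 0 0 4 0 0;0 0 0 0 4 0 0;0 0 0 0 4 0 0;0 0 0 0 4 0 0'|grep -E "pos|contact"; python3 steer.py '0 0 0 0 4 0 0;0 0 0 0 4 0 0;0 0 0 0 4 0 0;0 0 0 0 4 0 0;0 0 0 0 4 0 0'|grep -E "pos|contact";  python3 - <<'E'
from h import *
a=camrig.grab_frame("scene"); b=camrig.grab_frame("wrist")
cv2.imwrite("pics/m2.png",np.hstack([cv2.resize(a[190:300,170:320],(400,293)),cv2.resize(b,(400,293))])[:,:,::-1])
E
```

```text
eef_pos: [532.0, 103.0, 82.2]
contact_force: [-0.3, 5.5, 7.8]
eef_pos: [533.3, 83.0, 82.2]
contact_force: [0.7, 4.5, 9.1]
```

View pics/m2.png

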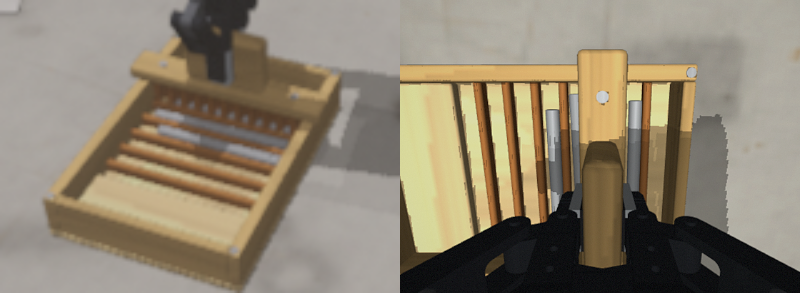

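Two rods are now seated behind the rake, at (552,150) and (573,150), and another lies ahead at (635,150). I'll finish the stroke.

```bash
python3 steer.py '0 0 0 0 4 0 0;0 0 0 0 4 0 0;0 0 0 0 4 0 0;0 0 0 0 4 0 0;0 0 0 0 4 0 0'|grep -E "pos|contact"; python3 steer.py '0 0 0 0 4 0 0;0 0 0 0 4 0 0;0 0 0 0 4 0 0;0 0 0 0 3 0 0;0 0 0 0 0 0 0'|grep -E "pos|contact";  python3 - <<'E'
from h import *
s=camrig.grab_frame("scene");print(r.sense()["clock"])
E
python3 steer.py '0 0 0 0 0 -10 0;0 0 0 0 0 -30 0;0 0 0 0 -30 -30 0;0 0 0 0 -40 -30 0;0 0 0 0 -40 0 0'; python3 steer.py '0 0 0 0 -40 0 0;0 0 0 0 0 0 0;0 0 0 0 0 0 0;0 0 0 0 0 0 0'
python3 - <<'E'
from h import *
a=camrig.grab_frame("scene"); P=camrig.camera_params("wrist"); np.save("w6.npy",P,allow_pickle=True); b=camrig.grab_frame("wrist")
cv2.imwrite("pics/w6.png",b[:,:,::-1]);cv2.imwrite("pics/s6.png",a[:,:,::-1])
cv2.imwrite("pics/m3.png",np.hstack([cv2.resize(a[190:300,170:320],(300,220)),cv2.resize(b,(500,375))[:220]])[:,:,::-1])
E
```

```text
eef_pos: [534.6, 63.0, 82.2]
contact_force: [-1.5, 4.0, 9.2]
eef_pos: [535.5, 47.6, 82.2]
contact_force: [0.4, 1.6, 8.8]
12.0167
clock: 12.43
eef_pos: [530.5, 150.8, 181.1]
tcp_rot: [-3.141, -0.006, 0.062]
contact_force: [2.2, 0.7, -2.0]
opening: 0.202
grasp_force: 78.7
clock: 12.77
eef_pos: [525.0, 190.1, 175.8]
tcp_rot: [3.141, 0.001, 0.066]
contact_force: [0.0, -0.0, -2.0]
opening: 0.199
grasp_force: 79.0
```

View pics/m3.png

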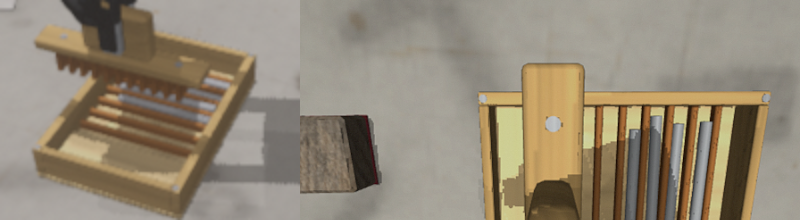

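All four rods now lie parallel, at columns about 634, 654, 678 and 705 with ridges between them. I'll check this numerically against the groove centres.

Run:
```python
from h import *
P=np.load("w6.npy",allow_pickle=True).item(); im=cv2.imread("pics/w6.png")[:,:,::-1].copy()
c=np.array([527.8,134.]);a=.065;R=np.array([[np.cos(a),np.sin(a)],[-np.sin(a),np.cos(a)]])
hsv=cv2.cvtColor(im,cv2.COLOR_RGB2HSV)
for v in(160,200,230): print(v,[(u,hsv[v,u].tolist()) for u in(360,374,385,396,410,423,440,454)])
for b in blobs(im,(0,0,40),(180,45,255),(340,122,490,300),80,3):
    vx,vy,x0,y0=cv2.fitLine(b,cv2.DIST_L2,0,.01,.01).ravel(); ys=b[:,0,1]
    e=[(x0+vx/vy*(y-y0),y) for y in(ys.min()+4,ys.max()-4)]
    for z in(11,21):
        w=[R@(onz(P,p,z)[:2]-c) for p in e]; print(z,np.round(w,1).tolist(),"ang",np.arctan((w[0]-w[1])[1]/(w[0]-w[1])[0]).round(3),"w",cv2.minAreaRect(b)[1])
```

```text
160 [(360, [14, 168, 114]), (374, [105, 5, 107]), (385, [14, 165, 105]), (396, [105, 10, 100]), (410, [14, 172, 141]), (423, [96, 7, 177]), (440, [14, 181, 158]), (454, [120, 3, 172])]
200 [(360, [14, 171, 94]), (374, [80, 7, 111]), (385, [14, 188, 103]), (396, [102, 11, 118]), (410, [14, 174, 110]), (423, [20, 6, 129]), (440, [18, 102, 110]), (454, [0, 17, 76])]
230 [(360, [18, 117, 107]), (374, [90, 5, 106]), (385, [19, 105, 136]), (396, [80, 7, 111]), (410, [105, 27, 76]), (423, [20, 108, 118]), (440, [90, 6, 120]), (454, [14, 170, 150])]
11 [[53.9, -77.6], [-60.4, -77.6]] ang 0.001 w (13.895886421203613, 147.95748901367188)
21 [[54.3, -72.9], [-56.0, -73.0]] ang 0.001 w (13.895886421203613, 147.95748901367188)
11 [[58.4, -34.2], [-55.8, -37.6]] ang 0.03 w (12.933842658996582, 147.51571655273438)
21 [[58.6, -31.1], [-51.6, -34.4]] ang 0.03 w (12.933842658996582, 147.51571655273438)
11 [[47.1, -16.9], [-67.8, -17.6]] ang 0.006 w (12.801401138305664, 145.68934631347656)
21 [[47.8, -14.4], [-63.1, -15.1]] ang 0.006 w (12.801401138305664, 145.68934631347656)
11 [[52.4, -53.9], [-62.2, -53.8]] ang -0.001 w (11.641935348510742, 146.66848754882812)
21 [[52.8, -50.1], [-57.8, -50.0]] ang -0.001 w (11.641935348510742, 146.66848754882812)
```

Spans and groove offsets match four seated rods (z=11 gives about 120 mm length, in grooves −15.5, −35.5, −55.5 and −75.5). I'll take the rake back now.

```bash
python3 steer.py '0 0 0 -0.5 32 0 0;0 0 0 -0.5 33 0 0;0 0 0 -0.5 33 0 0;0 0 0 -0.5 33 0 0;0 0 0 -0.5 33 0 0' >/dev/null; python3 steer.py '0 0 0 -0.5 33 0 0;0 0 0 -0.5 33 0 0;0 0 0 -0.5 33 0 0;0 0 0 -0.5 33 0 0;0 0 0 -0.5 33 0 0'>/dev/null;python3 steer.py '0 0 0 -0.5 33 0 0;0 0 0 -0.5 33 0 0;0 0 0 -0.5 33 0 0;0 0 0 -0.5 33 0 0;0 0 0 -0.5 25 0 0'>/dev/null; python3 steer.py '0 0 -0.051 0 0 0 0;0 0 0 0 0 0 0;0 0 0 0 0 0 0;0 0 0 0 0 0 0'
python3 - <<'E'
from h import *
P=camrig.camera_params("wrist"); im=camrig.grab_frame("wrist").copy(); cv2.imwrite("pics/w7.png",im[:,:,::-1])
for v in(75,95): 
    h=cv2.cvtColor(im,cv2.COLOR_RGB2HSV)[v]; u=np.nonzero((h[:,1]>60)&(h[:,0]<35))[0]; print(v,u.min(),u.max())
E
```

```text
clock: 14.45
eef_pos: [548.9, -294.7, 175.7]
tcp_rot: [-3.141, 0.001, 0.114]
contact_force: [-0.5, 0.9, -2.6]
opening: 0.199
grasp_force: 79.2
75 221 340
95 221 339
```

```bash
python3 steer.py '0 0 0 0 0 25 0;0 0 0 0 0 30 0;0 0 0 0 0 30 0;0 0 0 0 0 12 0;0 0 0 0 0 4 0'; python3 steer.py '0 0 0 0 0 2 0;0 0 0 0 0 0 0;0 0 0 0 0 0 0'; python3 steer.py '0 0 0 0 0 1 0;0 0 0 0 0 0 0;0 0 0 0 0 0 0'
```

```text
clock: 14.92
eef_pos: [548.2, -293.4, 72.7]
tcp_rot: [-3.139, 0.004, 0.116]
contact_force: [0.1, 0.2, -1.4]
opening: 0.202
grasp_force: 79.2
clock: 15.17
eef_pos: [550.7, -295.2, 74.6]
tcp_rot: [3.14, -0.002, 0.116]
contact_force: [0.6, 0.3, -1.8]
opening: 0.201
grasp_force: 79.1
clock: 15.42
eef_pos: [550.0, -295.0, 72.8]
tcp_rot: [3.141, -0.001, 0.116]
contact_force: [-0.7, 0.2, -1.4]
opening: 0.202
grasp_force: 79.2
```

```bash
python3 steer.py '0 0 0 0 0 0.7 0;0 0 0 0 0 0 0;0 0 0 0 0 0 0'|grep -E "pos|contact"; python3 steer.py '0 0 0 0 0 0.6 0;0 0 0 0 0 0 0;0 0 0 0 0 0 0'|grep -E "pos|contact"
```

```text
eef_pos: [549.9, -295.0, 71.7]
contact_force: [-1.1, 1.0, 4.1]
eef_pos: [549.9, -295.0, 71.7]
contact_force: [-3.2, 1.2, 9.2]
```

```bash
python3 steer.py '0 0 0 0 0 0 0.4;0 0 0 0 0 0 0.6;0 0 0 0 0 0 1;0 0 0 0 0 0 1;0 0 0 0 0 0 1'; python3 steer.py '0 0 0 0 0 -15 1;0 0 0 0 0 -30 1;0 0 0 0 0 -40 1;0 0 0 0 0 -40 1;0 0 0 0 0 -40 1'; python3 steer.py '0 0 0 0 0 0 1;0 0 0 0 0 0 1;0 0 0 0 0 0 1'
python3 - <<'E'
from h import *
P=camrig.camera_params("wrist"); im=camrig.grab_frame("wrist").copy(); cv2.imwrite("pics/w8.png",im[:,:,::-1]); np.save("w8.npy",P,allow_pickle=True)
hsv=cv2.cvtColor(im,cv2.COLOR_RGB2HSV)
sc=[c[:,0,:].mean(0).round(1).tolist() for c in blobs(im,(0,0,60),(180,60,255),(265,85,335,285),3,1)]; print(sc)
bd=blobs(im,(10,60,20),(35,255,255),(180,40,420,320),200,9)[0]; print(cv2.approxPolyDP(cv2.convexHull(bd),6,True)[:,0].tolist())
E
```

```text
clock: 16.33
eef_pos: [549.6, -294.8, 70.5]
tcp_rot: [-3.141, 0.0, 0.116]
contact_force: [0.4, 0.1, -0.3]
opening: 0.895
grasp_force: 0.0
clock: 16.75
eef_pos: [549.2, -294.6, 237.1]
tcp_rot: [-3.141, 0.001, 0.116]
contact_force: [0.7, 0.6, 0.5]
opening: 1.002
grasp_force: 0.0
clock: 17.0
eef_pos: [549.4, -294.7, 235.4]
tcp_rot: [-3.142, 0.0, 0.116]
contact_force: [0.2, -0.3, -0.4]
opening: 0.999
grasp_force: 0.0
[[330.0, 187.1], [283.5, 131.0], [283.5, 265.0]]
[[233, 72], [330, 75], [319, 296], [235, 294]]
```

```bash
python3 steer.py '0 0 0 1 -33 0 1;0 0 0 1 -33 0 1;0 0 0 1 -33 0 1;0 0 0 1 -33 0 1;0 0 0 1 -33 0 1' >/dev/null; python3 steer.py '0 0 0 1 -33 0 1;0 0 0 1 -33 0 1;0 0 0 1 -33 0 1;0 0 0 1 -33 0 1;0 0 0 1 -33 0 1' >/dev/null; python3 steer.py '0 0 0 1 -33 0 1;0 0 0 0 0 0 1;0 0 0 0 0 0 1;0 0 0 0 0 0 1;0 0 0 0 0 0 1'
python3 - <<'E'
from h import *
np.save("w9.npy",camrig.camera_params("wrist"),allow_pickle=True); cv2.imwrite("pics/w9.png",camrig.grab_frame("wrist")[:,:,::-1])
E
python3 steer.py '0 0 0 0 -33 0 1;0 0 0 0 -33 0 1;0 0 0 0 -33 0 1;0 0 0 0 0 0 1;0 0 0 0 0 0 1' >/dev/null;  python3 steer.py '0 0 0 0 0 0 1;0 0 0 0 0 0 1'
python3 - <<'E'
from h import *
np.save("w10.npy",camrig.camera_params("wrist"),allow_pickle=True); cv2.imwrite("pics/w10.png",camrig.grab_frame("wrist")[:,:,::-1])
c=np.array([527.8,134.]);a=.065;R=np.array([[np.cos(a),np.sin(a)],[-np.sin(a),np.cos(a)]])
L={}
for n in(9,10):
    P=np.load(f"w{n}.npy",allow_pickle=True).item(); im=cv2.imread(f"pics/w{n}.png")[:,:,::-1].copy(); L[n]=[]
    # search box: tray interior of the grooved floor
    q=[]
    Ri=R.T
    R3=cv2.Rodrigues(P["rvec"])[0]; K=np.array([[P["fx"],0,P["cx"]],[0,P["fy"],P["cy"]],[0,0,1]])
    poly=cv2.projectPoints(np.array([[*(Ri@p+c),16.] for p in np.array([(66,50),(66,-98),(-66,-98),(-66,50)],float)]),P["rvec"],P["tvec"],K,None)[0][:,0].astype(int)
    m=np.zeros(im.shape[:2],np.uint8); cv2.fillPoly(m,[poly],1); im2=np.where(m[:,:,None]>0,im,np.array([255,128,0],np.uint8))
    for b in blobs(im2.astype(np.uint8),(0,0,35),(180,45,255),(0,0,560,400),80,3):
        vx,vy,x0,y0=cv2.fitLine(b,cv2.DIST_L2,0,.01,.01).ravel(); ys=b[:,0,1]
        e=[(x0+vx/vy*(y-y0),y) for y in(ys.min()+3,ys.max()-3)]; w=[R@(onz(P,p,11)[:2]-c) for p in e]
        L[n].append((w[0][1]/2+w[1][1]/2,e,w,P))
    for t in sorted(L[n],key=lambda t:t[0]): print(n,np.round(t[2],1).tolist())
if len(L[9])==len(L[10]):
  for s,t in zip(*(sorted(L[k],key=lambda t:t[0]) for k in L)):
    for i in(0,1):
        p,e=tri(s[3],s[1][i],t[3],t[1][i]); print((R@(p[:2]-c)).round(1),"z",p[2].round(1),"err",e.round(1))
P=np.load("w8.npy",allow_pickle=True).item(); print("rake",(onz(P,(283.5,131),42.5)+onz(P,(283.5,265),42.5))/2)
E
```

```text
clock: 18.3
eef_pos: [518.3, 66.1, 234.9]
tcp_rot: [3.141, 0.002, 0.115]
contact_force: [-0.3, 0.5, -0.1]
opening: 0.996
grasp_force: 0.0
clock: 18.93
eef_pos: [507.3, 164.0, 235.5]
tcp_rot: [3.141, 0.0, 0.114]
contact_force: [0.1, -0.7, -0.7]
opening: 1.002
grasp_force: 0.0
9 [[54.1, -77.4], [-60.2, -77.4]]
9 [[52.8, -53.0], [-62.4, -53.2]]
9 [[58.9, -34.2], [-55.9, -37.6]]
9 [[47.5, -16.7], [-64.2, -17.3]]
10 [[53.7, -77.5], [-60.9, -77.6]]
10 [[52.5, -53.6], [-62.1, -53.6]]
10 [[58.6, -34.1], [-55.6, -37.7]]
10 [[47.2, -17.0], [-63.9, -17.5]]
[ 53.9 -77.4] z 11.4 err 0.3
[-60.4 -77.4] z 11.4 err 0.7
[ 52.7 -53.1] z 12.8 err 0.3
[-61.8 -53.2] z 12.6 err 0.3
[ 58.8 -34.2] z 10.8 err 0.3
[-55.6 -37.6] z 11.5 err 0.4
[ 47.3 -16.8] z 12.0 err 0.3
[-63.8 -17.4] z 11.7 err 0.4
rake [ 548.87181678 -296.53490821   42.5       ]
```

All rod ends triangulate to about 11–12.8 mm, so every rod is seated. The rake stands about 4 mm from the board's middle, released.

```bash
python3 -c "
from rig import r, camrig
print(r.sign_off())"
```

```text
the job is handed in; nothing more can be done
None
```

The job is handed in: all four rods measured as seated in separate grooves, and the rake stands released on its board about 4 mm from the middle (robot clock about 19 s of 64 s); the sign-off returned no verdict.

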